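Turn the jar to the seal scanner and scan it

ROBOT

A 6-joint arm with a two-finger parallel gripper is mounted at the origin on the work surface. World frame = base frame: x ahead of the robot, y to its left, z up, the work surface at z = 0. Lengths are in m, angles in rad, forces in N, time in s.
With the tool pointing down it reaches from about 0.2 to 0.875 m from the base axis. Payload 3.4 kg.
Tool frame: the origin (TCP) lies at the very end of the fingers, on their centre line; the grasp point (between the pads) lies 19 mm behind it; z points along the fingers, y is the line along which they close (so a half turn about z gives the same grasp; the last joint's range is limited). The gripper opens to 94 mm and grips with 3 to 60 N. Pads are 16 mm wide; open, the fingers measure 119 mm over their backs; the gripper's body (75 mm by 177 mm) begins 78 mm behind the grasp point.
Start: joints at [-1.389, 0.276, 1.505, -0, 1.361, -0.121], TCP at [0.171, -0.549, 0.175] pointing down, gripper open.
Joint ranges: [-2.89, 2.89], [-0.75, 2.08], [0.22, 2.7], [-1.18, 4.32], [0.11, 2.71], [-2.7, 2.7]. Speed limits (rad/s): [2.57, 2.57, 3.14, 3.14, 3.14, 3.14].

INTERFACE

Orientations are given as a unit quaternion [w, x, y, z].
In Python, from station import env gives the robot as it stands.
- The arm moves only by the tool apply_moves, never from a script. Its argument "steps" is a list of rows, each a list of 3 entries, a list of its own where there are three numbers: the turn, a rotation vector about the tool's x, y, z normalised to -1 to 1, where 1 is 60 degrees, then the shift along the tool's x, y, z normalised to -1 to 1, where 1 is 100 mm, then the opening, from -1 (shut) to 1 (fully open). A call has 1 to 12 rows; each row is the pose to reach, as a shift and turn from the pose commanded when the call began, along the tool's axes at that moment; what a row does not reach only later rows make up. A row lasts 1/8 s, in which the tool goes at most 62.5 mm and 10.7 degrees, less where a joint would pass 70% of its speed; a pose out of reach is approached as far as the arm can. A call with a number of a shift or a turn outside -1 to 1 is refused whole. A call with a gripper value outside its range is refused whole. The fingers move at their own pace and stop on an object; "force" is the grip in N (left out, the last holds). Time passes only in rows, so rows that repeat a pose let the fingers close. It gives the time, the measured TCP pose, the force, the opening and the grip force at its end, in the units of the state.
- env.get_obs(): the state, without advancing time (a new reading comes with each control period).
- env.capture(name): name is "scene" or "side" or "wrist"; returns the picture (420x560x3 uint8, red, green, blue); there is no depth.
- env.camera_info(name): a dict with "K" (3x3 intrinsics, pixels), "origin" and "attitude" of the camera in the world. Camera axes: x right, y down, z forward; pixel columns grow to the right and rows downward; lengths in m; the calibration is good to about 2 mm. A picture is of the moment at which its call begins: read the wrist's pose just before it. camera_info takes no time and is no camera call; for the wrist camera it gives the pose at the moment of the call.
- env.close_job(): hands the job in; it is judged then, once.
The state is a dict: "clock": time; "joint_positions": joint angles; "qd": joint speeds; "tau": joint torques, N m; "tool_pos": TCP position; "orientation": TCP orientation; "wrist_force": force on the tool from outside, world axes, zero at the start; "wrist_torque": the same for the moment, N m; "width": finger opening in m; "finger_force": force on a finger pad.
Only numpy, scipy, OpenCV 4.12 (cv2) and the standard library are available. Lean on these libraries where they do the work, as an engineer would, in place of code of your own. Each camera call takes 0.05 s, during which the arm holds its last target. There are 200 camera calls.

TASK

Push on the arms of the small hand-turned carousel with a finger until the squat lidded jar riding on it stands squarely in front of the window of the black scanner box and is still. Then, and not before, press the round push button on the table fully down and let it go. Do not touch, lift or upset the three containers on the carousel, and leave everything else on the table where it stands.

Things in the scene. Friction and masses are not known exactly. Their poses are not given: they have to be found in the camera images.
- base: Fixed grey base of the carousel, a disc 200 mm across and 22 mm high; origin at the centre of its underside, on the carousel's axis. Its +x axis points level at the scanner, a black box 50 x 70 mm, 100 mm high over the table, that stands on a tongue of the base with its window 144 mm from the axis, facing the axis. The scanner does not turn.
- station (a point): The point in front of the scanner's window where the middle of the jar's underside must come: 62 mm from the carousel's axis towards the scanner, 32 mm above the table. Does not turn.
- rotor: Turning plate, 196 mm across, top 32 mm above the table; origin on its axis, 22 mm up. Turns either way without stop, slight friction (0.18 N m), stays where left. Three cups (inner diameter 60 mm, rims 44 mm above the table), 62 mm from the axis at 0, 120 and 240 degrees counter-clockwise from its +x; each holds a container. Hub 40 mm across, top 77 mm above the table.
- arms: Three level steel arms fixed to the turning plate; origin and axes as rotor. They point outwards at 60, 180 and 300 degrees from +x, half-way between the cups: bars 12 mm wide, 50 to 66 mm above the table, ending 127 mm from the axis in an upright knob 18 mm across (48 to 68 mm up). Beyond 98 mm from the axis they stand out past the plate.
- jar: The lidded jar to be scanned: squat amber glass with a flat steel lid, 56 mm across, 65 mm high, standing loose (2 mm play) in one of the three cups of the carousel. Origin at the centre of its underside. Not to be touched.
- cup: Open white tapered paper cup, 51 mm across at the foot, 68 mm at the rim, 65 mm high, in another cup of the carousel. Origin at the centre of its underside. Not to be touched.
- flask: Small clear bottle with narrow neck and white cap, 54 mm across, 80 mm high, in the remaining cup of the carousel. Origin at the centre of its underside. Not to be touched.
- scan_top (a point): Centre of the top of the scan button, a white round cap 32 mm across in a black housing that stands on the table; z up. Goes down 6 mm against a spring, about 5 N when fully down, and comes back up by itself.
- scan (a joint): How far the scan button is pressed: 0 up, 0.006 m fully down.
- tape: Bystander: clear roll of tape lying flat, 80 mm across, 25 mm high. Origin at the centre of its underside.
- honey: Bystander: amber jar with a red lid on the table, 60 mm across, 70 mm high. Origin at the centre of its underside.
- lids: Bystander: stack of white lids, 66 mm across, 22 mm high. Origin at the centre of its underside.
- kraft: Bystander: open brown cardboard cup, 82 mm across at the rim, 90 mm high. Origin at the centre of its underside.
- syrup: Bystander: clear bottle with white cap, 56 mm across, 150 mm high. Origin at the centre of its underside.
- syrup2: Bystander: glass bottle with brass-coloured cap, 60 mm across, 160 mm high. Origin at the centre of its underside.

How it is judged:
On the way, in this order (a step that is already met when the one before it is completed fails the run):
1. a finger pushes on an arm of the carousel (contact force between the fingers and arms above 0.3 N), for 0.05 s.
2. the jar stands still in front of the scanner, within 9 mm of the station (horizontal distance between jar and station below 0.009 m and angular speed of rotor below 0.1 rad/s), for 0.3 s.
3. the scan button is pressed down at least 4.5 mm, with the jar in place (value of joint scan above 0.0045 m and horizontal distance between jar and station below 0.009 m), for 0.05 s.
At the end, for the whole second after the job is handed in: The jar's middle is within 9 mm of the station in front of the scanner, the carousel and its three containers are at rest, each container upright (within 0.15 rad) in its cup, and the button is back up (under 2 mm) (horizontal distance between jar and station below 0.009 m and angular speed of rotor below 0.05 rad/s and value of joint scan below 0.002 m and angle between each of jar, cup, flask's own z axis and vertical below 0.15 rad and height (world z) of jar between 0.027 and 0.038 m and horizontal distance between jar and rotor between 0.056 and 0.068 m and linear speed of each of jar, cup, flask below 0.02 m/s and height (world z) of cup between 0.027 and 0.038 m and horizontal distance between cup and rotor between 0.056 and 0.068 m and height (world z) of flask between 0.027 and 0.038 m and horizontal distance between flask and rotor between 0.056 and 0.068 m); the robot touches nothing.
It fails at once if the button is pressed (over 3 mm) while the jar is more than 12 mm from the station (value of joint scan above 0.003 m and horizontal distance between jar and station above 0.012 m).
It fails at once if a container on the carousel is lifted over 10 mm or tipped over 0.4 rad (height (world z) of any of jar, cup, flask above 0.042 m or angle between any of jar, cup, flask's own z axis and vertical above 0.4 rad).
It fails at once if the robot pushes on a container on the carousel (over 1 N) (contact force between any of the fingers, the arm and jar above 1 N or contact force between any of the fingers, the arm and cup above 1 N or contact force between any of the fingers, the arm and flask above 1 N).
It fails at once if a bystander is moved more than 20 mm (distance of any of tape, honey, lids, kraft, syrup, syrup2 from where it was at the start of the episode above 0.02 m).
It also fails if it takes over 58 s, if anything falls off the work surface, if the arm or the gripper's body presses on something with over 40 N, if the wrist force passes 120 N, or if a joint passes its speed limit or range.

## Working session

There is one attempt and no reset: what is moved stays moved. The work goes in short steps, Python scripts to look and compute and a tool call to move; the robot and the scene stay as the last step left them, time stands still between calls to the robot, and variables do not carry over. Pictures are saved under pics/ and viewed, at most 10 in all, crops included, and the job is handed in when it is done.

Besides the shell and the picture viewer there is one more tool, called after "Emit:" as name([rows], argument=value, ...), one row to a line, values as JSON. apply_moves: Moves the arm, as the interface text tells. Scaled input: -1 to 1 covers 100 mm each way for a shift and 60 degrees each way for a turn. Its arguments: {"type":"object","properties":{"steps":{"type":"array","items":{"type":"array"}},"force":{"type":"number"}},"required":["steps"]}

```bash
mkdir -p pics
cat > h.py <<'E'
from station import env
import numpy as np, cv2
from scipy.spatial.transform import Rotation as R
def cam(n):
    c=env.camera_info(n); K=np.array(c["K"]); o=np.array(c["origin"]); a=np.array(c["attitude"])
    if a.shape==(4,): a=R.from_quat(a[[1,2,3,0]]).as_matrix()
    return K,o,a
def ray(n,u,v,z):
    K,o,A=cam(n); d=A@np.linalg.solve(K,[u,v,1]); return o+d*(z-o[2])/d[2]
def proj(n,p):
    K,o,A=cam(n); q=K@(A.T@(np.array(p)-o)); return q[:2]/q[2]
def snap(n,f):
    cv2.imwrite("pics/"+f,env.capture(n)[:,:,::-1])
E
python3 - <<'E'
from h import *
for n in("scene","side"): snap(n,n+"0.png"); print(n,env.camera_info(n))
o=env.get_obs();print(o["clock"],o["tool_pos"],o["orientation"],o["wrist_force"])
E
```

```text
scene {'K': array([[500.22757664,   0.        , 281.11746403],
       [  0.        , 500.22757664, 217.09828564],
       [  0.        ,   0.        ,   1.        ]]), 'origin': array([1.35956591, 0.3284471 , 0.86607575]), 'attitude': array([-0.22644776,  0.5267786 ,  0.75485086, -0.31847434])}
side {'K': array([[422.87878611,   0.        , 280.03961794],
       [  0.        , 422.87878611, 212.57242322],
       [  0.        ,   0.        ,   1.        ]]), 'origin': array([ 0.52799334, -0.74312003,  0.58428674]), 'attitude': array([-0.4777056 ,  0.87809989, -0.02307392,  0.01433652])}
0.1 [ 0.17134281 -0.54830677  0.17462338] [-7.92635336e-04  9.88559707e-01  1.50827962e-01 -5.00064041e-05] [-0.27037532  0.77279779  0.78424104]
```

View pics/scene0.png

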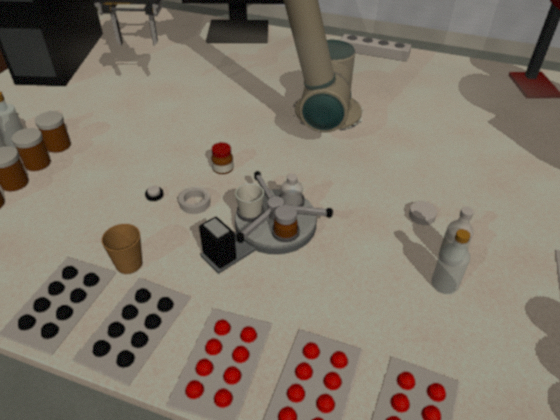

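View pics/side0.png

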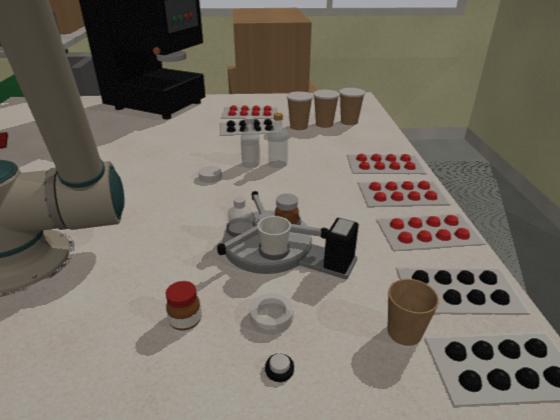

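The scene view shows the carousel hub at about (277,203) and knobs at (258,176), (329,212) and (240,238). The jar is at (286,222), the scanner at (218,243) and the button at (154,192). In the side view the knobs are at (255,196), (325,233) and (222,249), and the button is at (280,361).

```bash
python3 - <<'E'
from h import *
from scipy.optimize import least_squares
S={"scene":[(258,176),(329,212),(240,238)],"side":[(222,249),(255,196),(325,233)]}
for n in S: print(n,[ray(n,*p,.06).round(3) for p in S[n]])
P=[(n,p) for n in S for p in S[n]]
# centre+phase fit using matched knobs
def pts(x): return [np.array([x[0]+.127*np.cos(x[2]+k*2*np.pi/3),x[1]+.127*np.sin(x[2]+k*2*np.pi/3),.060]) for k in range(3)]
best=None
def res(x):
    out=[]
    for n in S:
        q=[proj(n,p) for p in pts(x)]
        for s in S[n]:
            out+=list(min((np.array(s)-b for b in q),key=np.linalg.norm))
    return out
c=np.mean([ray(n,*p,.06) for n,p in P],0)
for ph in np.radians(range(0,120,10)):
    r=least_squares(res,[c[0],c[1],ph])
    if best is None or r.cost<best.cost: best=r
print(best.x,np.degrees(best.x[2])%120,best.cost)
np.set_printoptions(precision=3,suppress=True)
L={"jar":((286,211,.095),(287,200,.095)),"button":((154,191,.03),(280,361,.03)),"flask":((292,180,.112),(239,203,.112)),"cupfoam":((249,188,.097),(274,226,.097)),"scanner":((214,223,.1),(343,227,.1)),"tape":((194,196,.025),(272,309,.025)),"honey":((221,150,.07),(181,293,.07)),"kraft":((122,233,.09),(411,297,.09))}
for k,(a,b) in L.items(): print(k,ray("scene",*a)[:2],ray("side",*b)[:2])
E
python3 - <<'E'
import cv2,sys
sys.path.insert(0,'.')
a=cv2.imread('pics/scene0.png')[140:280,130:345];b=cv2.imread('pics/side0.png')[180:390,200:370]
a=cv2.resize(a,None,fx=2,fy=2.1,interpolation=2) if 0 else cv2.resize(a,(430,280),interpolation=cv2.INTER_CUBIC)
b=cv2.resize(b,(340,420),interpolation=cv2.INTER_CUBIC)
import numpy as np
c=np.zeros((420,770,3),'uint8');c[:280,:430]=a;c[:,430:]=b
cv2.imwrite('pics/crop0.png',c)
E
```

```text
scene [array([ 0.453, -0.059,  0.06 ]), array([0.518, 0.147, 0.06 ]), array([ 0.668, -0.015,  0.06 ])]
side [array([ 0.45 , -0.063,  0.06 ]), array([0.517, 0.143, 0.06 ]), array([ 0.665, -0.019,  0.06 ])]
[0.54447463 0.02277384 1.78055273] 102.01815655098537 1.9890939104818708
jar [0.585 0.063] [0.589 0.063]
button [ 0.567 -0.298] [ 0.553 -0.315]
flask [0.497 0.046] [0.484 0.028]
cupfoam [ 0.543 -0.044] [ 0.555 -0.04 ]
scanner [ 0.681 -0.069] [ 0.693 -0.055]
tape [ 0.544 -0.197] [ 0.545 -0.198]
honey [ 0.398 -0.187] [ 0.388 -0.197]
kraft [ 0.769 -0.247] [ 0.772 -0.247]
```

View pics/crop0.png

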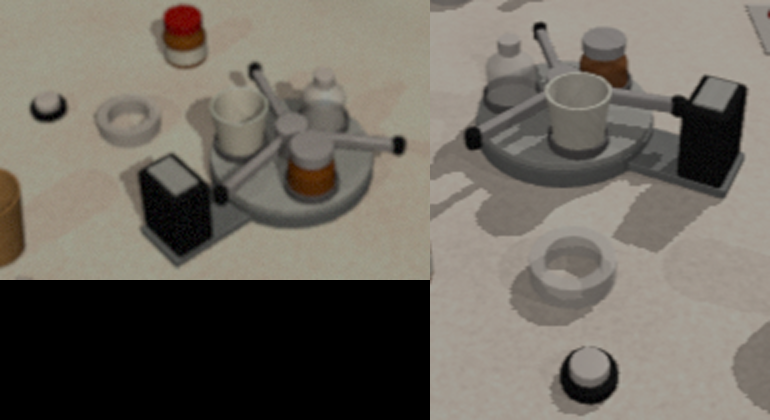

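Run:
```python
from h import *
from scipy.optimize import least_squares
np.set_printoptions(precision=4,suppress=True)
c=np.array([.5445,.0228])
def tri(a,b,x0=(.6,-.1,.05)):
    r=least_squares(lambda p:np.r_[proj("scene",p)-a,proj("side",p)-b],x0);return r.x,r.cost
for nm,a,b in [("button",(153.5,191),(280,362.5)),("scanTop",(218,227),(344,227))]:
    x,co=tri(a,b);d=x[:2]-c;print(nm,x,co,np.hypot(*d),np.degrees(np.arctan2(d[1],d[0])))
def model(th,r,t,z):
    u=np.array([np.cos(th),np.sin(th)]);v=np.array([-u[1],u[0]]);return np.r_[c+r*u+t*v,z]
# predicted for several th
for th in (-28,-32,-36):
    t=np.radians(th)
    print(th,[ (proj("scene",model(t,r,s,.1)).round(0),proj("side",model(t,r,s,.1)).round(0)) for r,s in((.144,.035),(.144,-.035),(.194,.035),(.194,-.035))])
```

```text
button [ 0.5538 -0.3083  0.0176] 0.2964869121879523 0.3311914481239298 -88.38236683640291
scanTop [ 0.6933 -0.0555  0.1019] 1.2429108043217756 0.16817570110326022 -27.767271089090197
-28 [(array([236., 232.]), array([337., 216.])), (array([216., 215.]), array([326., 234.])), (array([217., 243.]), array([360., 221.])), (array([198., 225.]), array([350., 240.]))]
-32 [(array([232., 230.]), array([336., 218.])), (array([215., 212.]), array([323., 236.])), (array([213., 240.]), array([359., 225.])), (array([195., 221.]), array([347., 243.]))]
-36 [(array([229., 227.]), array([335., 221.])), (array([213., 209.]), array([319., 238.])), (array([208., 237.]), array([358., 229.])), (array([193., 217.]), array([343., 247.]))]
```

Fit results:
- Carousel axis at (0.5445, 0.0228).
- Arms at 102, 222 and 342°.
- Jar at 42° and scanner at −28°, so the carousel must turn 70° clockwise.
- I will push the 222° arm, which is on the robot's side.

First I travel to a point above its counter-clockwise flank.

Emit:
apply_moves([
  [[0,0,0],[0.445,-0.36,0],-1],
  [[0,0,0],[0.89,-0.72,0],-1],
  [[0,0,0],[0.89,-0.72,0],-1],
], force=10)

```text
clock: 0.48
tool_pos: [0.2363, -0.4499, 0.1752]
orientation: [-0.001, 0.988, 0.153, 0.0]
wrist_force: [0.3, 0.1, 0.3]
width: 0.0677
finger_force: 0.0
```

Emit:
apply_moves([
  [[0,0,0],[0.445,-0.36,0],-1],
  [[0,0,0],[0.89,-0.72,0],-1],
  [[0,0,0],[0.89,-0.72,0],-1],
])

```text
clock: 0.85
tool_pos: [0.2994, -0.3562, 0.1754]
orientation: [-0.0, 0.988, 0.153, 0.0]
wrist_force: [-0.1, -0.9, -0.2]
width: 0.0372
finger_force: 0.0
```

Emit:
apply_moves([
  [[0,0,0],[0.445,-0.36,0],-1],
  [[0,0,0],[0.89,-0.72,0],-1],
  [[0,0,0],[0.89,-0.72,0],-1],
])

```text
clock: 1.23
tool_pos: [0.363, -0.2621, 0.1753]
orientation: [0.0, 0.988, 0.153, 0.0]
wrist_force: [0.2, -0.3, 0.2]
width: 0.0073
finger_force: 0.0
```

Emit:
apply_moves([
  [[0,0,0],[0.445,-0.36,0],-1],
  [[0,0,0],[0.89,-0.72,0],-1],
  [[0,0,0],[0.89,-0.72,0],-1],
])

```text
clock: 1.6
tool_pos: [0.4268, -0.1677, 0.1752]
orientation: [0.0, 0.988, 0.153, 0.0]
wrist_force: [-0.2, 0.2, 0.8]
width: 0.0002
finger_force: 0.0
```

Emit:
apply_moves([
  [[0,0,-0.15],[0.445,-0.36,0],-1],
  [[0,0,-0.3],[0.89,-0.72,0],-1],
  [[0,0,-0.41],[0.89,-0.72,0],-1],
  [[0,0,-0.41],[0.89,-0.72,0],-1],
])

```text
clock: 2.1
tool_pos: [0.489, -0.075, 0.175]
orientation: [0.001, 0.934, 0.357, -0.001]
wrist_force: [0.2, -0.0, 0.1]
width: 0.0007
finger_force: 0.0
```

Emit:
apply_moves([
  [[0,0,0],[0,0,0.3],-1],
  [[0,0,0],[0,0,0.6],-1],
  [[0,0,0],[0,0,0.9],-1],
  [[0,0,0],[0,0,0.9],-1],
])

```text
clock: 2.6
tool_pos: [0.4865, -0.0744, 0.0836]
orientation: [-0.001, 0.934, 0.356, -0.002]
wrist_force: [-0.6, -0.0, 0.9]
width: 0.0003
finger_force: 0.0
```

Run:
```python
from h import *
snap("side","side1.png");snap("wrist","wrist1.png")
a=cv2.resize(cv2.imread("pics/side1.png")[130:350,160:400],(480,440));b=cv2.resize(cv2.imread("pics/wrist1.png"),(320,240))
c=np.zeros((440,800,3),'uint8');c[:,:480]=a;c[:240,480:]=b;cv2.imwrite("pics/c1.png",c)
```

```text
(no output)
```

View pics/c1.png

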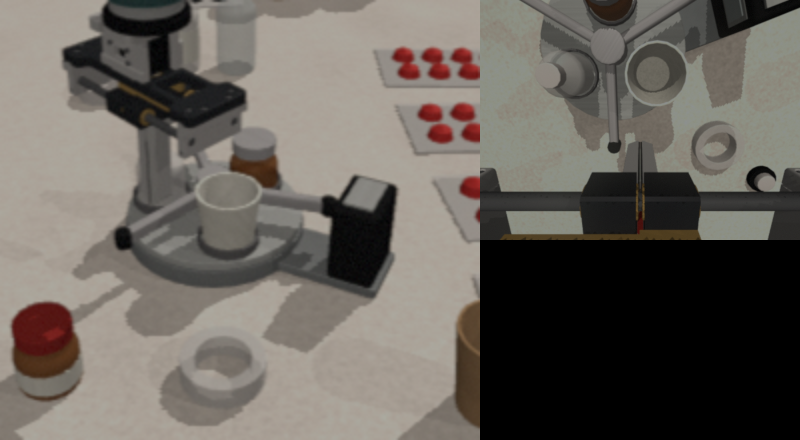

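Run:
```python
from h import *
o=env.get_obs();p=o["tool_pos"];print(o["clock"],p,proj("side",p),proj("wrist",p)*4/7, proj("scene",p))
for n in ("side","wrist"):
  for k in (102,222,342):
    t=np.radians(k);print(n,k,proj(n,[.5445+.127*np.cos(t),.0228+.127*np.sin(t),.06]))
print(env.camera_info("wrist")["origin"])
snap("scene","scene1.png")
cv2.imwrite("pics/c2.png",cv2.resize(cv2.imread("pics/scene1.png")[100:280,160:360],(600,540)))
```

```text
2.7 [ 0.48921412 -0.07435035  0.08598438] [241.01579376 241.4241533 ] [159.29402564 138.55846483] [246.3883059  175.17612139]
side 102 [255.50458319 195.14481253]
side 222 [222.30060722 248.73544163]
side 342 [325.1467184  232.42404272]
wrist 102 [ 49.86884565 -20.49273498]
wrist 222 [235.078863   255.60327488]
wrist 342 [394.66769474 -21.98976486]
[ 0.54904461 -0.02172331  0.29599572]
```

View pics/c2.png

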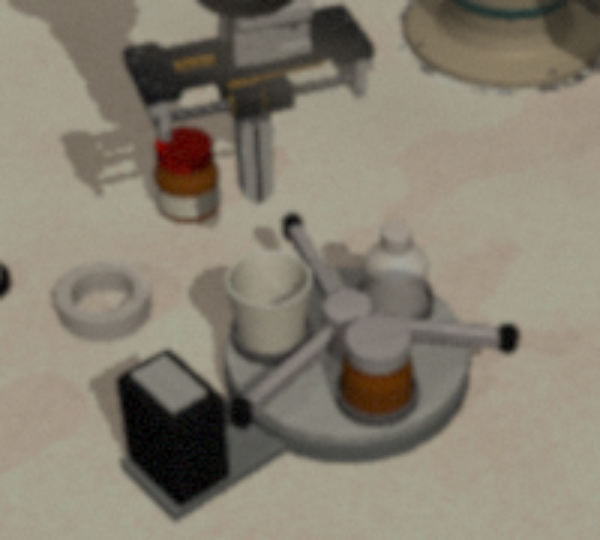

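Run:
```python
from h import *
from scipy.optimize import least_squares
r=least_squares(lambda p:np.r_[proj("scene",p)-(246,167),proj("side",p)-(235,233)],(.48,-.07,.09));print(r.x,r.cost)
a=cv2.imread("pics/side1.png")[190:270,200:300];cv2.imwrite("pics/c3.png",cv2.resize(a,(700,560),interpolation=cv2.INTER_CUBIC))
```

```text
[ 0.479897   -0.07656279  0.10674006] 1.0394668764714285
```

View pics/c3.png

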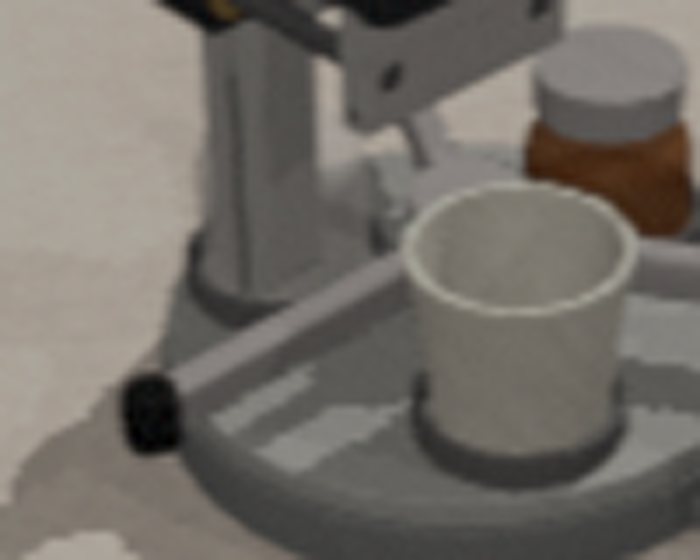

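The visible fingertip sits roughly 15–20 mm higher than the reported TCP. I'll lower it and check again.

Emit:
apply_moves([
  [[0,0,0],[0,0,0.2],-1],
  [[0,0,0],[0,0,0.42],-1],
  [[0,0,0],[0,0,0.42],-1],
  [[0,0,0],[0,0,0.42],-1],
])

```text
clock: 3.25
tool_pos: [0.4901, -0.0731, 0.0447]
orientation: [0.001, 0.934, 0.358, 0.001]
wrist_force: [1.0, 0.8, -0.4]
width: 0.0007
finger_force: 0.0
```

Run:
```python
from h import *
print([env.get_obs()["tool_pos"].round(4) if hasattr(env.get_obs()["tool_pos"],'round') else env.get_obs()["tool_pos"]])
snap("side","side2.png");snap("scene","scene2.png")
p=env.get_obs()["tool_pos"];print(p,proj("side",p),proj("scene",p))
a=cv2.imread("pics/side2.png")[190:270,200:300];b=cv2.imread("pics/scene2.png")[140:220,215:315]
c=np.hstack([cv2.resize(x,(400,320),interpolation=cv2.INTER_CUBIC) for x in(a,b)])
cv2.imwrite("pics/c4.png",c)
```

```text
[array([ 0.4901, -0.0731,  0.0447])]
[ 0.49005719 -0.07302418  0.04470776] [242.41173715 257.439347  ] [247.43280607 188.26781945]
```

View pics/c4.png

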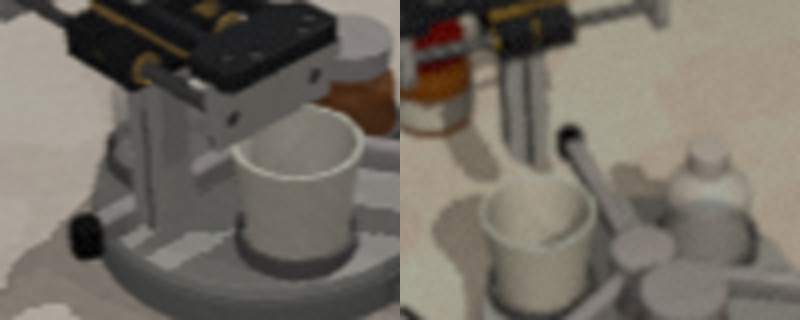

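```bash
cat >> h.py <<'E'
C=np.array([.5445,.0228])
def rows(angs,p,off=.0185,r=.107,yaw=None,z=.038):
    q=env.get_obs()["orientation"]; yaw=2*np.arctan2(q[2],q[1]) if yaw is None else yaw
    X=np.array([np.cos(yaw),np.sin(yaw)]);Y=np.array([X[1],-X[0]])
    for a in angs:
        t=np.radians(a);u=np.array([np.cos(t),np.sin(t)]);v=np.array([-u[1],u[0]])
        w=C+r*u+off*v; d=w-p[:2]
        turn=(np.degrees(yaw)+180-a+90)%180-90
        print(a,"turn",round(turn/60,2),"shift",(np.array([d@X,d@Y,p[2]-z])/.1).round(2),w.round(4))
    return w,np.radians(a-180)
E
python3 - <<'E'
from h import *
p=env.get_obs()["tool_pos"]
w,y=rows([230]+list(range(227,193,-3)),p)
print()
rows(range(194-3,155,-3),np.r_[w,.038],yaw=y)
E
```

```text
230 turn -0.13 shift [ 0.01 -0.02  0.07] [ 0.4899 -0.0711]
227 turn -0.08 shift [-0.   -0.07  0.07] [ 0.4851 -0.0681]
224 turn -0.03 shift [-0.02 -0.13  0.07] [ 0.4804 -0.0648]
221 turn 0.02 shift [-0.03 -0.18  0.07] [ 0.4759 -0.0614]
218 turn 0.07 shift [-0.03 -0.24  0.07] [ 0.4716 -0.0577]
215 turn 0.12 shift [-0.04 -0.29  0.07] [ 0.4675 -0.0537]
212 turn 0.17 shift [-0.04 -0.35  0.07] [ 0.4636 -0.0496]
209 turn 0.22 shift [-0.04 -0.41  0.07] [ 0.4599 -0.0453]
206 turn 0.27 shift [-0.03 -0.46  0.07] [ 0.4564 -0.0407]
203 turn 0.32 shift [-0.03 -0.52  0.07] [ 0.4532 -0.036 ]
200 turn 0.37 shift [-0.02 -0.58  0.07] [ 0.4503 -0.0312]
197 turn 0.42 shift [-0.   -0.63  0.07] [ 0.4476 -0.0262]
194 turn 0.47 shift [ 0.01 -0.69  0.07] [ 0.4452 -0.021 ]

191 turn 0.05 shift [-0.01 -0.06  0.  ] [ 0.443  -0.0158]
188 turn 0.1 shift [-0.01 -0.11  0.  ] [ 0.4411 -0.0104]
185 turn 0.15 shift [-0.02 -0.17  0.  ] [ 0.4395 -0.005 ]
182 turn 0.2 shift [-0.02 -0.23  0.  ] [0.4382 0.0006]
179 turn 0.25 shift [-0.01 -0.28  0.  ] [0.4372 0.0062]
176 turn 0.3 shift [-0.   -0.34  0.  ] [0.4365 0.0118]
173 turn 0.35 shift [ 0.  -0.4  0. ] [0.436  0.0175]
170 turn 0.4 shift [ 0.02 -0.45  0.  ] [0.4359 0.0232]
167 turn 0.45 shift [ 0.03 -0.51  0.  ] [0.4361 0.0288]
164 turn 0.5 shift [ 0.05 -0.56  0.  ] [0.4365 0.0345]
161 turn 0.55 shift [ 0.07 -0.61  0.  ] [0.4373 0.0401]
158 turn 0.6 shift [ 0.1  -0.66  0.  ] [0.4384 0.0457]
```

Emit:
apply_moves([
  [[0,0,-0.03],[0,0,0.07],-1],
  [[0,0,-0.03],[-0.02,-0.13,0.07],-1],
  [[0,0,0.02],[-0.03,-0.18,0.07],-1],
  [[0,0,0.07],[-0.03,-0.24,0.07],-1],
  [[0,0,0.12],[-0.04,-0.29,0.07],-1],
  [[0,0,0.17],[-0.04,-0.35,0.07],-1],
  [[0,0,0.22],[-0.04,-0.41,0.07],-1],
  [[0,0,0.27],[-0.03,-0.46,0.07],-1],
  [[0,0,0.32],[-0.03,-0.52,0.07],-1],
  [[0,0,0.37],[-0.02,-0.58,0.07],-1],
  [[0,0,0.42],[0,-0.63,0.07],-1],
  [[0,0,0.47],[0.01,-0.69,0.07],-1],
])

```text
clock: 4.85
tool_pos: [0.4424, -0.0198, 0.0363]
orientation: [-0.0, 0.993, 0.119, -0.0]
wrist_force: [0.5, -0.6, 0.2]
width: 0.0006
finger_force: 0.0
```

Run:
```python
from h import *
o=env.get_obs();print(o["tool_pos"],o["wrist_force"],np.degrees(2*np.arctan2(o["orientation"][2],o["orientation"][1])))
for k in (180,194,198,206,222): 
    t=np.radians(k);print(k,[proj(n,[*(C+.127*np.array([np.cos(t),np.sin(t)])),.06]).round() for n in("scene","side")])
snap("side","side3.png");snap("scene","scene3.png")
a=cv2.imread("pics/side3.png")[170:270,190:340];b=cv2.imread("pics/scene3.png")[150:260,200:350]
cv2.imwrite("pics/c5.png",np.hstack([cv2.resize(a,(400,267),interpolation=2),cv2.resize(b,(400,267),interpolation=2)]))
```

```text
[ 0.44237077 -0.01982959  0.0362872 ] [ 0.52456124 -0.63520162  0.16216791] 13.665758395503763
180 [array([293., 175.]), array([210., 225.])]
194 [array([281., 173.]), array([210., 233.])]
198 [array([278., 173.]), array([211., 236.])]
206 [array([271., 173.]), array([214., 240.])]
222 [array([257., 175.]), array([222., 249.])]
```

View pics/c5.png

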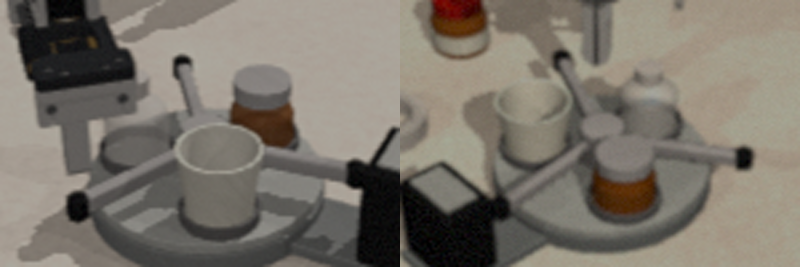

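Run:
```python
from h import *
from scipy.optimize import least_squares
np.set_printoptions(precision=4,suppress=True)
def tri(a,b):
    r=least_squares(lambda p:np.r_[proj("scene",p)-a,proj("side",p)-b],(.48,-.07,.09));return r.x,r.cost
print(tri((246,180),(238,247.5)),"rep .4901 -.0731 .0447")
print(tri((274.3,175.5),(219,234.4)),"rep .4424 -.0198 .0363")
print(tri((246,167),(237,232)),"rep .4892 -.0744 .086")
p=env.get_obs()["tool_pos"];print(proj("scene",p),proj("side",p))
K,o,A=cam("wrist");print(A.T@(p-o), K[0,0], o)
print(env.get_obs()["joint_positions"])
```

```text
(array([ 0.4843, -0.0757,  0.0702]), np.float64(1.8437749954546592)) rep .4901 -.0731 .0447
(array([ 0.4412, -0.019 ,  0.0645]), np.float64(0.023374710899800748)) rep .4424 -.0198 .0363
(array([ 0.4834, -0.0756,  0.1087]), np.float64(0.48467274994477816)) rep .4892 -.0744 .086
[274.0537 184.0521] [220.4694 245.4358]
[-0.0007  0.0197  0.2239] 317.3692085985132 [ 0.5202 -0.0013  0.2462]
[-0.2021  0.2109  1.9865  0.0001  0.9455  1.1278]
```

The carousel has not moved, so the finger passed just over the arm. Triangulating the fingertip shows the true tip is about 27 mm higher than the reported z, while xy agrees. I'll go back over the arm higher up and descend about 24 mm further.

Run:
```python
from h import *
p=env.get_obs()["tool_pos"]
rows([230],p,z=.055)
```

```text
230 turn -0.6 shift [ 0.34  0.61 -0.19] [ 0.4899 -0.0711]
```

Emit:
apply_moves([
  [[0,0,0],[0,0,-0.2],-1],
  [[0,0,-0.15],[0.05,0.2,-0.2],-1],
  [[0,0,-0.3],[0.15,0.4,-0.2],-1],
  [[0,0,-0.45],[0.34,0.61,-0.2],-1],
  [[0,0,-0.5],[0.34,0.61,0],-1],
  [[0,0,-0.5],[0.34,0.61,0.15],-1],
  [[0,0,-0.5],[0.34,0.61,0.23],-1],
  [[0,0,-0.5],[0.34,0.61,0.23],-1],
])

```text
clock: 5.95
tool_pos: [0.4904, -0.0715, 0.013]
orientation: [-0.0, 0.928, 0.373, -0.001]
wrist_force: [-0.3, -0.1, -0.3]
width: 0.0004
finger_force: 0.0
```

Run:
```python
from h import *
p=env.get_obs()["tool_pos"];print(p)
w,y=rows([227]+list(range(224,193,-3)),p,z=p[2])
```

```text
[ 0.49042454 -0.07154847  0.0129577 ]
227 turn -0.05 shift [-0.01 -0.06  0.  ] [ 0.4851 -0.0681]
224 turn -0.0 shift [-0.03 -0.12  0.  ] [ 0.4804 -0.0648]
221 turn 0.05 shift [-0.03 -0.17  0.  ] [ 0.4759 -0.0614]
218 turn 0.1 shift [-0.04 -0.23  0.  ] [ 0.4716 -0.0577]
215 turn 0.15 shift [-0.04 -0.29  0.  ] [ 0.4675 -0.0537]
212 turn 0.2 shift [-0.04 -0.34  0.  ] [ 0.4636 -0.0496]
209 turn 0.25 shift [-0.04 -0.4   0.  ] [ 0.4599 -0.0453]
206 turn 0.3 shift [-0.03 -0.46  0.  ] [ 0.4564 -0.0407]
203 turn 0.35 shift [-0.02 -0.51  0.  ] [ 0.4532 -0.036 ]
200 turn 0.4 shift [-0.01 -0.57  0.  ] [ 0.4503 -0.0312]
197 turn 0.45 shift [ 0.   -0.62  0.  ] [ 0.4476 -0.0262]
194 turn 0.5 shift [ 0.02 -0.68  0.  ] [ 0.4452 -0.021 ]
```

Push part of the way first, then check the force.

Emit:
apply_moves([
  [[0,0,0],[-0.03,-0.12,0],-1],
  [[0,0,0.05],[-0.03,-0.17,0],-1],
  [[0,0,0.1],[-0.04,-0.23,0],-1],
  [[0,0,0.15],[-0.04,-0.29,0],-1],
])

```text
clock: 6.45
tool_pos: [0.4678, -0.0537, 0.0141]
orientation: [0.001, 0.954, 0.298, 0.0]
wrist_force: [0.8, -2.3, -0.6]
width: 0.0005
finger_force: 0.9
```

```bash
cat >> h.py <<'E'
def knobfit(guess, tag):
    """estimate arm phase: darkest blob match near predicted knob pixels, in both views"""
    I={n:cv2.GaussianBlur(cv2.cvtColor(env.capture(n),cv2.COLOR_RGB2GRAY),(5,5),0).astype(float) for n in("scene","side")}
    for n in I: cv2.imwrite(f"pics/{tag}_{n}.png",I[n])
    G=[]
    for a in np.arange(guess-25,guess+25,.5):
        s=[]
        for k in (0,120,240):
            t=np.radians(a+k);P=[*(C+.127*np.array([np.cos(t),np.sin(t)])),.06]
            for n in I:
                u,v=proj(n,P).round().astype(int);s.append(I[n][v,u])
        G.append((sum(s),a,np.array(s).round()))
    G.sort(key=lambda g:g[0])
    for g in G[:4]: print(g)
E
python3 - <<'E'
from h import *
knobfit(220,"k1");print(env.get_obs()["wrist_force"])
E
```

```text
(np.float64(239.0), np.float64(214.5), array([91., 12., 14., 10., 13., 99.]))
(np.float64(249.0), np.float64(214.0), array([ 94.,  11.,  14.,  10.,  13., 107.]))
(np.float64(250.0), np.float64(213.5), array([ 94.,  14.,  12.,  10.,  13., 107.]))
(np.float64(258.0), np.float64(215.0), array([ 91.,  12.,  12.,  10.,  13., 120.]))
[ 0.57789788  0.35484344 -0.19709811][ WARN:0@2.383] global loadsave.cpp:1063 imwrite_ Unsupported depth image for selected encoder is fallbacked to CV_8U.
```

The arm is moving as predicted and is now at 214.5°. Continuing.

Run:
```python
from h import *
p=env.get_obs()["tool_pos"];print(p)
w,y=rows(range(212,181,-3),p,z=p[2])
print();rows(range(179,154,-3),np.r_[w,.014],yaw=y,z=.014)
```

```text
[ 0.46727783 -0.05298958  0.0139955 ]
212 turn 0.05 shift [-0.01 -0.05  0.  ] [ 0.4636 -0.0496]
209 turn 0.1 shift [-0.02 -0.11  0.  ] [ 0.4599 -0.0453]
206 turn 0.15 shift [-0.02 -0.16  0.  ] [ 0.4564 -0.0407]
203 turn 0.2 shift [-0.02 -0.22  0.  ] [ 0.4532 -0.036 ]
200 turn 0.25 shift [-0.02 -0.28  0.  ] [ 0.4503 -0.0312]
197 turn 0.3 shift [-0.01 -0.33  0.  ] [ 0.4476 -0.0262]
194 turn 0.35 shift [ 0.   -0.39  0.  ] [ 0.4452 -0.021 ]
191 turn 0.4 shift [ 0.01 -0.44  0.  ] [ 0.443  -0.0158]
188 turn 0.45 shift [ 0.03 -0.5   0.  ] [ 0.4411 -0.0104]
185 turn 0.5 shift [ 0.05 -0.55  0.  ] [ 0.4395 -0.005 ]
182 turn 0.55 shift [ 0.07 -0.61  0.  ] [0.4382 0.0006]

179 turn 0.05 shift [-0.01 -0.06  0.  ] [0.4372 0.0062]
176 turn 0.1 shift [-0.01 -0.11  0.  ] [0.4365 0.0118]
173 turn 0.15 shift [-0.02 -0.17  0.  ] [0.436  0.0175]
170 turn 0.2 shift [-0.02 -0.23  0.  ] [0.4359 0.0232]
167 turn 0.25 shift [-0.01 -0.28  0.  ] [0.4361 0.0288]
164 turn 0.3 shift [-0.   -0.34  0.  ] [0.4365 0.0345]
161 turn 0.35 shift [ 0.  -0.4  0. ] [0.4373 0.0401]
158 turn 0.4 shift [ 0.02 -0.45  0.  ] [0.4384 0.0457]
155 turn 0.45 shift [ 0.03 -0.51  0.  ] [0.4397 0.0513]
```

Emit:
apply_moves([
  [[0,0,0.05],[-0.01,-0.05,0],-1],
  [[0,0,0.1],[-0.02,-0.11,0],-1],
  [[0,0,0.15],[-0.02,-0.16,0],-1],
  [[0,0,0.2],[-0.02,-0.22,0],-1],
  [[0,0,0.25],[-0.02,-0.28,0],-1],
  [[0,0,0.3],[-0.01,-0.33,0],-1],
  [[0,0,0.35],[0,-0.39,0],-1],
  [[0,0,0.4],[0.01,-0.44,0],-1],
  [[0,0,0.45],[0.03,-0.5,0],-1],
  [[0,0,0.5],[0.05,-0.55,0],-1],
  [[0,0,0.55],[0.07,-0.61,0],-1],
])

```text
clock: 7.92
tool_pos: [0.4386, 0.0004, 0.0137]
orientation: [0.0, 1.0, 0.015, -0.0]
wrist_force: [-0.9, -2.7, 0.6]
width: 0.0005
finger_force: 0.9
```

Emit:
apply_moves([
  [[0,0,0.05],[-0.01,-0.06,0],-1],
  [[0,0,0.1],[-0.01,-0.11,0],-1],
  [[0,0,0.15],[-0.02,-0.17,0],-1],
  [[0,0,0.2],[-0.02,-0.23,0],-1],
  [[0,0,0.25],[-0.01,-0.28,0],-1],
  [[0,0,0.3],[0,-0.34,0],-1],
  [[0,0,0.35],[0,-0.4,0],-1],
  [[0,0,0.4],[0.02,-0.45,0],-1],
  [[0,0,0.4],[0.02,-0.45,0],-1],
])

```text
clock: 9.05
tool_pos: [0.4397, 0.0459, 0.0137]
orientation: [-0.0, 0.981, -0.192, 0.0]
wrist_force: [0.1, -0.4, 0.0]
width: 0.0006
finger_force: 0.0
```

```bash
python3 - <<'E' 2>/dev/null
from h import *
knobfit(160,"k2")
p=env.get_obs()["tool_pos"]
rows([157,156,155,154,153,152],p,z=p[2])
E
```

```text
(np.float64(211.0), np.float64(158.0), array([39., 92., 25., 12., 12., 31.]))
(np.float64(214.0), np.float64(156.5), array([42., 93., 23., 12., 12., 32.]))
(np.float64(214.0), np.float64(157.5), array([39., 93., 25., 13., 12., 32.]))
(np.float64(223.0), np.float64(157.0), array([50., 93., 23., 13., 12., 32.]))
157 turn 0.01 shift [-0.02 -0.01  0.  ] [0.4388 0.0476]
156 turn 0.03 shift [-0.02 -0.03  0.  ] [0.4392 0.0494]
155 turn 0.05 shift [-0.02 -0.05  0.  ] [0.4397 0.0513]
154 turn 0.06 shift [-0.02 -0.07  0.  ] [0.4402 0.0531]
153 turn 0.08 shift [-0.03 -0.09  0.  ] [0.4408 0.0549]
152 turn 0.1 shift [-0.03 -0.11  0.  ] [0.4413 0.0567]
```

Emit:
apply_moves([
  [[0,0,0.03],[-0.01,-0.03,0],-1],
  [[0,0,0.06],[-0.02,-0.07,0],-1],
  [[0,0,0.1],[-0.02,-0.105,0],-1],
  [[0,0,0.1],[-0.02,-0.105,0],-1],
  [[0,0,0.1],[-0.02,-0.08,0],-1],
  [[0,0,0.1],[-0.02,0.2,0],-1],
  [[0,0,0.1],[-0.02,0.3,0],-1],
  [[0,0,0.1],[-0.02,0.3,-0.5],-1],
  [[0,0,0.1],[-0.02,0.3,-1],-1],
  [[0,0,0.1],[-0.02,0.3,-1],-1],
])

```text
clock: 10.4
tool_pos: [0.43, 0.0182, 0.1169]
orientation: [-0.001, 0.97, -0.244, 0.005]
wrist_force: [0.4, -0.6, -0.6]
width: 0.0004
finger_force: 0.0
```

```bash
python3 - <<'E' 2>/dev/null
from h import *
knobfit(152,"k3")
o=env.get_obs();p=o["tool_pos"];q=o["orientation"];y=2*np.arctan2(q[2],q[1]);X=np.array([np.cos(y),np.sin(y)]);Y=np.array([X[1],-X[0]])
d=np.array([.5538,-.3083])-p[:2];print(p,np.degrees(y),d@X,d@Y)
t=np.radians(-27.8);s=[*(C+.062*np.array([np.cos(t),np.sin(t)])),.097]
for n in("scene","side"):
    snap(n,n+"4.png")
    im=cv2.imread(f"pics/{n}4.png");q=proj(n,s);print(n,q)
    cv2.circle(im,tuple(q.round().astype(int)),1,(0,255,0),-1);x,yy=q.astype(int)
    cv2.imwrite(f"pics/m_{n}.png",cv2.resize(im[yy-60:yy+60,x-80:x+80],(400,300),interpolation=2))
cv2.imwrite("pics/c6.png",np.hstack([cv2.imread(f"pics/m_{n}.png") for n in("scene","side")]))
E
```

```text
(np.float64(171.0), np.float64(152.0), array([41., 45., 33., 12., 15., 25.]))
(np.float64(180.0), np.float64(154.0), array([67., 27., 22., 18., 20., 26.]))
(np.float64(185.0), np.float64(153.5), array([46., 52., 23., 18., 20., 26.]))
(np.float64(190.0), np.float64(152.5), array([46., 52., 38., 13., 16., 25.]))
[0.426335   0.01866403 0.11332989] -28.258018912761123 0.2670731043871126 0.2276505199286427
scene [255.06534251 207.05197753]
side [294.24515939 216.0901358 ]
```

View pics/c6.png

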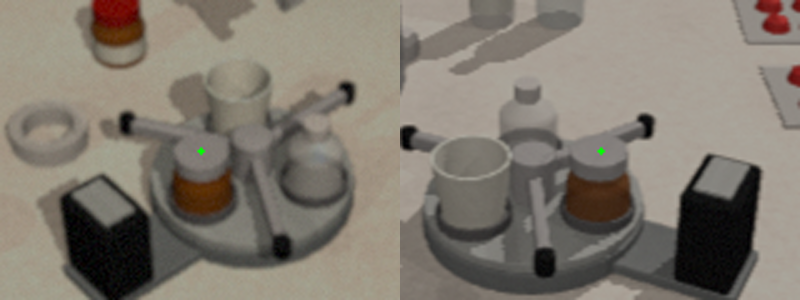

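The jar's lid is centred on the projected station mark in both views, (201,152) and (600,151) in the crop. The arms are at about 152–153°. Next is the button.

Emit:
apply_moves([
  [[0,0,0],[0.445,0.38,0],-1],
  [[0,0,0],[0.89,0.76,0],-1],
  [[0,0,0],[0.89,0.76,0],-1],
])

```text
clock: 10.98
tool_pos: [0.4696, -0.0935, 0.1116]
orientation: [0.0, 0.969, -0.246, -0.001]
wrist_force: [-1.0, 1.0, -0.4]
width: 0.0005
finger_force: 0.0
```

Emit:
apply_moves([
  [[0,0,0],[0.445,0.38,0],-1],
  [[0,0,0],[0.89,0.76,0],-1],
  [[0,0,0],[0.89,0.76,0],-1],
])

```text
clock: 11.35
tool_pos: [0.5118, -0.2017, 0.1115]
orientation: [-0.0, 0.969, -0.245, -0.001]
wrist_force: [1.2, 0.6, -0.2]
width: 0.0006
finger_force: 0.0
```

Emit:
apply_moves([
  [[0,0,0],[0.445,0.38,0],-1],
  [[0,0,0],[0.89,0.76,0],-1],
  [[0,0,0],[0.89,0.76,0],-1],
  [[0,0,0],[0.89,0.76,0.4],-1],
  [[0,0,0],[0.89,0.76,0.8],-1],
  [[0,0,0],[0.89,0.76,0.8],-1],
  [[0,0,0],[0.89,0.76,0.8],-1],
])

```text
clock: 12.22
tool_pos: [0.5541, -0.3074, 0.0344]
orientation: [-0.0, 0.97, -0.244, 0.0]
wrist_force: [0.2, -0.1, 0.0]
width: 0.0003
finger_force: 0.0
```

```bash
python3 - <<'E' 2>/dev/null
from h import *
p=env.get_obs()["tool_pos"];print(p)
ims=[]
for n in("scene","side"):
    snap(n,n+"5.png");im=cv2.imread(f"pics/{n}5.png");x,y=proj(n,[.5538,-.3083,.03]).astype(int);print(n,x,y)
    x=max(x,60);y=min(y,375);ims.append(cv2.resize(im[y-45:y+45,x-60:x+60],(400,300),interpolation=2))
cv2.imwrite("pics/c7.png",np.hstack(ims))
E
```

```text
[ 0.55406953 -0.3074205   0.03439427]
scene 153 186
side 280 357
```

View pics/c7.png

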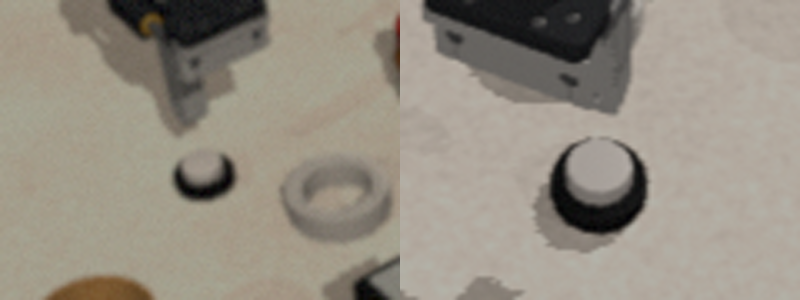

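Run:
```python
from h import *
from scipy.optimize import least_squares
def tri(a,b):
    r=least_squares(lambda p:np.r_[proj("scene",p)-a,proj("side",p)-b],(.55,-.3,.05));return r.x.round(4),r.cost
print(tri((150,177.6),(282,345)),tri((154.5,190),(280,361.5)))
p=env.get_obs()["tool_pos"]
for z in(.034,.055,.061,.067): print(z,proj("scene",[*p[:2],z]),proj("side",[*p[:2],z]))
```

```text
(array([ 0.5561, -0.31  ,  0.0618]), np.float64(0.0054702058302344755)) (array([ 0.5533, -0.3071,  0.0192]), np.float64(0.009009141606910256))
0.034 [152.5598158  185.94363238] [281.06502331 356.15190004]
0.055 [151.12752627 179.59926515] [281.12553934 347.24167258]
0.061 [150.71220286 177.75957831] [281.14321991 344.63842928]
0.067 [150.29411979 175.90766744] [281.16107876 342.00893826]
```

The tip is at true z ≈ 0.062 and the button top is at about 0.02, with xy agreeing within 3 mm. Descending carefully.

Emit:
apply_moves([
  [[0,0,0],[0,0,0.18],-1],
  [[0,0,0],[0,0,0.36],-1],
  [[0,0,0],[0,0,0.38],-1],
  [[0,0,0],[0,0,0.38],-1],
])

```text
clock: 12.82
tool_pos: [0.5545, -0.3091, -0.0034]
orientation: [0.0, 0.97, -0.244, 0.001]
wrist_force: [0.2, 0.7, 0.4]
width: 0.0001
finger_force: 0.0
```

Emit:
apply_moves([
  [[0,0,0],[0,0,0.03],-1],
  [[0,0,0],[0,0,0.03],-1],
])

```text
clock: 13.08
tool_pos: [0.5539, -0.3088, -0.0072]
orientation: [0.0, 0.97, -0.244, 0.0]
wrist_force: [-0.5, 0.8, -0.9]
width: 0.0006
finger_force: 0.0
```

Emit:
apply_moves([
  [[0,0,0],[0,0,0.03],-1],
  [[0,0,0],[0,0,0.03],-1],
])

```text
clock: 13.32
tool_pos: [0.5542, -0.3089, -0.0103]
orientation: [0.0, 0.97, -0.244, 0.0]
wrist_force: [-0.5, -0.3, 2.6]
width: 0.0004
finger_force: 1.4
```

Contact at a reported z of about −0.008. Pressing on.

Emit:
apply_moves([
  [[0,0,0],[0,0,0.03],-1],
  [[0,0,0],[0,0,0.03],-1],
])

```text
clock: 13.58
tool_pos: [0.5541, -0.3089, -0.0134]
orientation: [0.0, 0.97, -0.244, 0.0]
wrist_force: [-0.0, 0.2, 5.5]
width: 0.0007
finger_force: 2.3
```

Emit:
apply_moves([
  [[0,0,0],[0,0,0.02],-1],
  [[0,0,0],[0,0,0.02],-1],
])

```text
clock: 13.82
tool_pos: [0.5542, -0.309, -0.014]
orientation: [0.0, 0.97, -0.244, 0.001]
wrist_force: [-1.4, 1.2, 12.2]
width: 0.0005
finger_force: 5.8
```

The force rose to 12 N with the motion stopped, so the button is fully down. Lifting off.

Emit:
apply_moves([
  [[0,0,0],[0,0,-0.1],-1],
  [[0,0,0],[0,0,-0.4],-1],
  [[0,0,0],[0,0,-0.8],-1],
  [[0,0,0],[0,0,-0.8],-1],
  [[0,0,0],[0,0,-0.8],-1],
])

```text
clock: 14.45
tool_pos: [0.5528, -0.308, 0.0633]
orientation: [-0.0, 0.97, -0.244, -0.001]
wrist_force: [-0.8, -0.3, -0.5]
width: 0.0005
finger_force: 0.0
```

```bash
python3 - <<'E' 2>/dev/null
from h import *
knobfit(152,"k4"); o=env.get_obs();print(o["tool_pos"],o["wrist_force"])
print(env.close_job())
E
```

```text
(np.float64(199.0), np.float64(154.0), array([68., 32., 22., 33., 18., 26.]))
(np.float64(202.0), np.float64(155.0), array([50., 33., 22., 24., 30., 43.]))
(np.float64(203.0), np.float64(153.5), array([47., 58., 21., 33., 18., 26.]))
(np.float64(204.0), np.float64(152.0), array([41., 50., 31., 41., 15., 26.]))
[ 0.55246595 -0.30779252  0.06258227] [-0.37266548  0.07274224 -0.29368189]
the job is handed in; nothing more can be done
None
```

The jar was turned to the scanner (within about 1 pixel of the station mark in both camera views), the button was pressed fully down and released, and the job was handed in at about 15 s; the hand-in returned no verdict.

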